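Swap the tea glasses and the condiments back to their places

TASK

The two tea glasses standing in the stands and the two condiments on the saucers have been put away in each other's places. Swap them round so that each saucer has one tea glass in its middle, the dark-capped spice jar is in the square wooden stand and the white-capped salt shaker in the round steel stand; the empty cork mat is a free spot you can use on the way. Keep everything upright, set things down rather than dropping them, and leave the saucers and stands where they are.

Things in the scene. Friction and masses are not known exactly. Their poses are not given: they have to be found in the camera images.
- glass_a: tulip-shaped clear tea glass, round, 90 mm tall, 58 mm across at the rim, 0.08 to 0.16 kg; origin at the centre of its underside, z up. At the start it stands in one of the two stands. To the fingers it is filled out from foot to rim (no undercut at the waist). The two glasses are alike and interchangeable; another, far back by the black kettle, is not part of the job.
- glass_b: tulip-shaped clear tea glass, round, 90 mm tall, 58 mm across at the rim, 0.08 to 0.16 kg; origin at the centre of its underside, z up. At the start it stands in one of the two stands. To the fingers it is filled out from foot to rim (no undercut at the waist). The two glasses are alike and interchangeable; another, far back by the black kettle, is not part of the job.
- spice_jar: round spice jar, clear with a dark screw cap, 43 mm in diameter, 96 mm tall (cap: the top 18 mm, 40 mm in diameter), about 0.1 to 0.21 kg; origin at the centre of its underside, z up. At the start it stands on one of the saucers.
- salt_shaker: round salt shaker, clear glass with a white screw cap with small holes in its top, 42 mm in diameter, 80 mm tall (cap: the top 20 mm, 36 mm in diameter), about 0.1 to 0.2 kg; origin at the centre of its underside, z up. At the start it stands on the other saucer.
- saucer_a: white tea saucer with a red pattern on its rim, round, 109 mm across, 14 mm tall at the rim, loose; origin at the centre of its underside. A thing stands in its middle 5 mm above the worktop, on a flat about 60 mm across. At the start the jar or the shaker stands on it.
- saucer_b: white tea saucer with a red pattern on its rim, round, 109 mm across, 14 mm tall at the rim, loose; origin at the centre of its underside. A thing stands in its middle 5 mm above the worktop, on a flat about 60 mm across. At the start the jar or the shaker stands on it.
- square_stand: low square wooden stand, open at the top: 84 x 84 mm outside, 14 mm tall, walls 8 mm thick, inside 68 x 68 mm, inner floor 5 mm above the worktop; loose, 0.25 kg; origin at the centre of its underside. At the start a tea glass stands in it.
- round_stand: low round steel stand (a rimmed coaster), open at the top: 76 mm outside diameter, 14 mm tall, wall 4 mm thick, inside diameter 68 mm, inner floor 5 mm above the worktop; loose, 0.25 kg; origin at the centre of its underside. At the start a tea glass stands in it.
- cork_mat: flat round cork mat, 100 mm in diameter, 6 mm thick, the free spot; origin at the centre of its underside. Saucers, stands and mat form a row along y, 0.155 to 0.195 m apart; spoons and a matchbox (to 15 mm tall) lie between. Wall cabinets with door handles hang over the back from 0.55 m up: carry low (TCP about 0.19 m up clears all on the row and keeps the wrist below).

How it is judged (in metres and radians):
At the end, for the whole second after the job is handed in: One tea glass on each saucer, within 12 mm of its centre; jar in the square stand and shaker in the round one, within 15 mm of centre; all four down on the floor there (1 to 10 mm up), upright within 0.1 rad, at rest; saucers and stands within 30 mm of where they were ((((horizontal distance between glass_a and saucer_a below 0.012 m and z of glass_a in the frame of saucer_a between 0.001 and 0.01 m) and (horizontal distance between glass_b and saucer_b below 0.012 m and z of glass_b in the frame of saucer_b between 0.001 and 0.01 m)) or ((horizontal distance between glass_a and saucer_b below 0.012 m and z of glass_a in the frame of saucer_b between 0.001 and 0.01 m) and (horizontal distance between glass_b and saucer_a below 0.012 m and z of glass_b in the frame of saucer_a between 0.001 and 0.01 m))) and horizontal distance between spice_jar and square_stand below 0.015 m and z of spice_jar in the frame of square_stand between 0.001 and 0.01 m and horizontal distance between salt_shaker and round_stand below 0.015 m and z of salt_shaker in the frame of round_stand between 0.001 and 0.01 m and angle between each of glass_a, glass_b, spice_jar, salt_shaker's own z axis and vertical below 0.1 rad and linear speed of each of glass_a, glass_b, spice_jar, salt_shaker below 0.02 m/s and distance of each of saucer_a, saucer_b, square_stand, round_stand from where it was at the start of the episode below 0.03 m); the robot touches nothing.
It fails at once if a glass, the jar or the shaker is tipped over (leans more than 0.5 rad) (angle between any of glass_a, glass_b, spice_jar, salt_shaker's own z axis and vertical above 0.5 rad).
It fails at once if a glass, the jar or the shaker is dropped (untouched by the fingers it moves faster than 0.7 m/s: a fall of 25 mm) ((linear speed of glass_a above 0.7 m/s and contact force between the fingers and glass_a below 0.05 N) or (linear speed of glass_b above 0.7 m/s and contact force between the fingers and glass_b below 0.05 N) or (linear speed of spice_jar above 0.7 m/s and contact force between the fingers and spice_jar below 0.05 N) or (linear speed of salt_shaker above 0.7 m/s and contact force between the fingers and salt_shaker below 0.05 N)).
It also fails if it takes over 118 s, if anything falls off the work surface, if the arm or the gripper's body presses on something with over 40 N, if the wrist force passes 120 N, or if a joint passes its speed limit or range.

ROBOT

A 7-joint arm with a two-finger parallel gripper is mounted at the origin on a cart in front of the work surface, level with it; the furniture and walls round the work are solid. World frame = base frame: x ahead of the robot, y to its left, z up, the work surface at z = 0. Lengths are in mm, angles in rad, forces in N, time in s.
With the tool pointing down it reaches from about 350 to 775 mm from the base axis. Payload 3.1 kg.
Tool frame: the origin (TCP) lies between the finger pads, 19 mm behind the fingertips; this is the grasp point; z points along the fingers, y is the line along which they close (so a half turn about z gives the same grasp; the last joint's range is limited). The gripper opens to 85 mm and grips with 20 to 120 N. Pads are 22 mm wide; open, the fingers measure 114 mm over their backs; the gripper's body (76 mm by 85 mm) begins 54 mm behind the grasp point. The pads swing forward as they close: fully open they stand 13 mm farther back than shut.
Start: joints at [-1.328, 0.311, 0.014, 1.512, -0.004, 1.319, -0.027], TCP at [154.503, 527.869, 250.004] pointing down, gripper open.
Joint ranges: [-2.7, 2.7], [-0.3, 1.91], [-1.27, 1.3], [0.12, 2.57], [-1.44, 4.58], [0.2, 2.03], [-3.05, 3.05]. Speed limits (rad/s): [2.79, 2.79, 3.14, 3.14, 3.14, 3.14, 3.14].

INTERFACE

Orientations are given as [roll, pitch, yaw] about the fixed x, y, z axes, in that order (R = Rz(yaw) Ry(pitch) Rx(roll)).
In Python, from workcell import * gives the robot as it stands.
- The arm moves only by the shell command python3 -m handwheel 'ROWS' [FORCE]. ROWS is a JSON object of lists of equal length, an entry for each row: "linear": the shift along the tool's x, y, z in units of 40 mm (1.0 is 40 mm), a list of three; "dr": the turn, a rotation vector about the tool's x, y, z in units of 6 degrees (1.0 is 6 degrees), a list of three; "fingers": the opening, from 0 (shut) to 1 (fully open). In form: {"linear": [[x, y, z], ...], "dr": [[rx, ry, rz], ...], "fingers": [fingers, ...]}. A call has 1 to 20 rows; each row shifts and turns the commanded pose from where the row before left it, along the tool's axes as they then stand; what a row does not reach is not made up. A row lasts 1/12 s, in which the tool goes at most 41.7 mm and 7.16 degrees, less where a joint would pass 70% of its speed; a pose out of reach is approached as far as the arm can. A call is refused whole if a number of a shift passes 1 or a number of a turn 1, either way. A call with a gripper value outside its range is refused whole. The fingers move at their own pace and stop on an object; FORCE is the grip in N (left out, the last holds). Time passes only in rows, so rows that do not move let the fingers close. It gives the time, the measured TCP pose, the force, the opening and the grip force at its end, in the units of the state.
- state(): the state, without advancing time (a new reading comes with each control period).
- capture(name): name is "scene" or "side" or "wrist"; returns the picture (420x560x3 uint8, blue, green, red); there is no depth.
- camera_info(name): a dict with "intrinsics" (3x3 intrinsics, pixels), "dist" ([k1, k2, p1, p2, k3] as OpenCV has them; the pictures are not rectified), "position" and "attitude" of the camera in the world. Camera axes: x right, y up, looking along -z (the intrinsics and any distortion apply to the point x, -y, -z); pixel columns grow to the right and rows downward; lengths in mm; the calibration is good to about 2 mm. A picture is of the moment at which its call begins: read the wrist's pose just before it. camera_info takes no time and is no camera call; for the wrist camera it gives the pose at the moment of the call.
- finish_job(): hands the job in; it is judged then, once.
The state is a dict: "t": time; "joint_positions": joint angles; "dq": joint speeds; "tau": joint torques, N m; "tcp_pos": TCP position; "tool_rot": TCP orientation; "contact_force": force on the tool from outside, world axes, zero at the start; "moment": the same for the moment, N m; "opening": finger opening in mm; "grasp_force": force on a finger pad.
Only numpy, scipy, OpenCV 4.12 (cv2) and the standard library are available. Lean on these libraries where they do the work, as an engineer would, in place of code of your own. Each camera call takes 0.05 s, during which the arm holds its last target. There are 200 camera calls.

## Working session

There is one attempt and no reset: what is moved stays moved. The work goes in short steps, Python scripts to look and compute and a shell command to move; the robot and the scene stay as the last step left them, time stands still between calls to the robot, and variables do not carry over. Pictures are saved under pics/ and viewed, at most 19 in all, crops included, and the job is handed in when it is done.

```bash
ls; mkdir -p pics; python3 - <<'E'
from workcell import *
import cv2
print(state())
for n in ("scene","side","wrist"):
    print(n,camera_info(n))
    cv2.imwrite(f"pics/{n}0.png",capture(n))
E
```

```text
pics
{'t': 0.0, 'joint_positions': array([-1.32773119,  0.31169043,  0.0139708 ,  1.51305733, -0.00441179,
        1.31920574, -0.02721025]), 'dq': array([-0.00047681, -0.00154607, -0.00030304,  0.00061294,  0.00103898,
        0.00021841,  0.0003561 ]), 'tau': array([-6.13307762e-06, -3.79908407e+01,  1.46337161e-01, -2.30583358e+01,
        1.23784575e-02,  1.38515464e-02, -2.41403859e-05]), 'tcp_pos': array([154.29182355, 527.19741246, 248.94020832]), 'tool_rot': array([-3.13926392e+00,  7.73371915e-05,  2.85691136e+00]), 'contact_force': array([-0.72134285, -0.10867314,  0.28424444]), 'moment': array([-0.04410235, -0.03434158, -0.01691538]), 'grasp_force': 0.0, 'opening': 85.11382586832102}
scene {'intrinsics': array([[387.24943017,   0.        , 275.87316778],
       [  0.        , 387.24943017, 209.13962938],
       [  0.        ,   0.        ,   1.        ]]), 'dist': array([-0.10684517,  0.        ,  0.        ,  0.        ,  0.        ]), 'position': array([475.20140711, 835.8408094 , 513.42941911]), 'attitude': array([ 1.0462912 , -0.00814349, -3.09008253])}
side {'intrinsics': array([[383.59740523,   0.        , 281.95226422],
       [  0.        , 383.59740523, 207.93442895],
       [  0.        ,   0.        ,   1.        ]]), 'dist': array([-0.11049205,  0.        ,  0.        ,  0.        ,  0.        ]), 'position': array([326.77419505, 483.35250255, 794.02023126]), 'attitude': array([ 6.30833307e-01, -2.56254090e-03, -2.74772443e+00])}
wrist {'intrinsics': array([[295.7772018 ,   0.        , 284.92137203],
       [  0.        , 295.7772018 , 214.16688356],
       [  0.        ,   0.        ,   1.        ]]), 'dist': array([-0.03529524,  0.        ,  0.        ,  0.        ,  0.        ]), 'position': array([ 75.85681149, 549.17652094, 371.95920507]), 'attitude': array([-0.32721924,  0.00258206,  1.28734321])}
```

View pics/scene0.png

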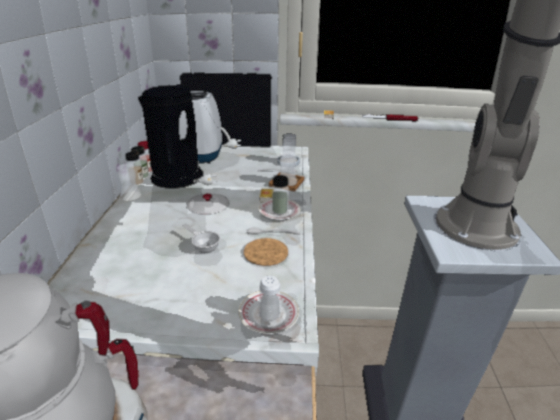

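View pics/side0.png

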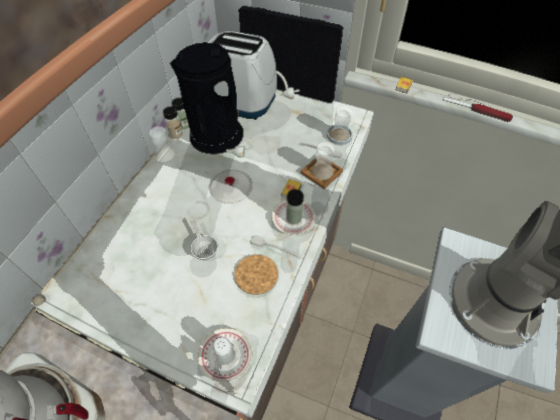

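Scene view: salt on a saucer at about (268,312), mat (266,252), jar on a saucer (280,207), square stand (288,182), and a glass at (289,150). Side view: salt saucer (225,354), mat (256,273), jar saucer (294,217), square stand (322,172), round stand (339,133).

```bash
cat > h.py <<'E'
from workcell import *
import numpy as np, cv2
from scipy.spatial.transform import Rotation as Ro
def ray(info,p):
    u=cv2.undistortPoints(np.array([[p]],float),info["intrinsics"],info["dist"])[0,0]
    return np.array(info["position"]),Ro.from_euler('xyz',info["attitude"]).apply([u[0],-u[1],-1])
def plane(info,p,z):
    o,d=ray(info,p); return o+d*(z-o[2])/d[2]
def tri(*ip):
    A=np.zeros((3,3));b=np.zeros(3);L=[ray(i,p) for i,p in ip]
    for o,d in L:
        d=d/np.linalg.norm(d);M=np.eye(3)-np.outer(d,d);A+=M;b+=M@o
    x=np.linalg.solve(A,b)
    res=[np.linalg.norm(np.cross(x-o,d/np.linalg.norm(d))) for o,d in L]
    return x,max(res)
def proj(info,X):
    R=Ro.from_euler('xyz',info["attitude"]); c=R.inv().apply(np.atleast_2d(X)-info["position"])
    c=c*[1,-1,-1]
    return cv2.projectPoints(c[:,None],np.zeros(3),np.zeros(3),info["intrinsics"],info["dist"])[0][:,0]
E
python3 - <<'E'
from h import *
a,b=camera_info("scene"),camera_info("side")
for n,p,q in (("salt",(268,312),(225,354)),("mat",(266,252),(256,273)),("jar",(280,208),(294,217)),("sq",(287,183),(322,172)),("rd",(290,162),(339,133)),("saltcap",(269,278),(222,340)),("jarcap",(280,178),(295,191))):
    x,r=tri((a,p),(b,q)); print(n,x.round(),r.round(1),plane(b,q,8).round())
print(Ro.from_euler('xyz',state()['tool_rot']).as_matrix().round(3))
A=cv2.imread('pics/scene0.png')[130:250,220:340];B=cv2.imread('pics/side0.png')[90:190,270:390]
cv2.imwrite('pics/c1.png',np.hstack([cv2.resize(A,(400,400),interpolation=2),cv2.resize(B,(400,400),interpolation=2)]))
E
```

```text
salt [511. 333.   9.] 0.0 [511. 333.   8.]
mat [530. 141.   0.] 1.3 [529. 144.   8.]
jar [505. -27.  17.] 0.2 [507. -33.   8.]
sq [ 492. -208.    1.] 0.5 [ 491. -202.    8.]
rd [ 491. -375.    0.] 5.4 [ 494. -369.    8.]
saltcap [510. 327.  83.] 0.5 [530. 310.   8.]
jarcap [509. -44.  95.] 2.5 [ 535. -112.    8.]
[[-0.96   0.281 -0.   ]
 [ 0.281  0.96  -0.002]
 [-0.    -0.002 -1.   ]]
```

View pics/c1.png

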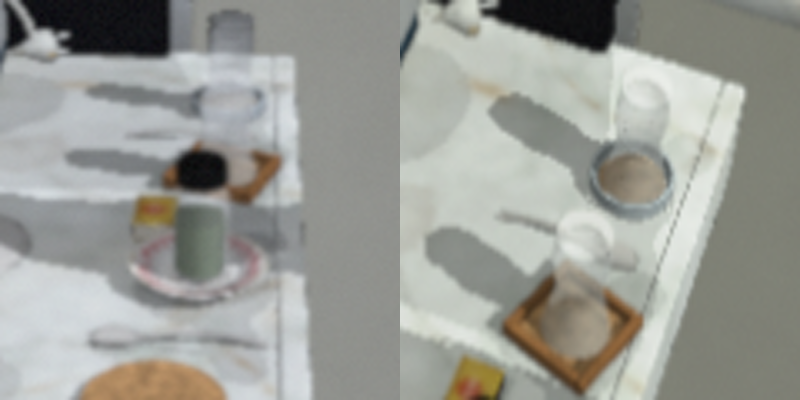

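View pics/wrist0.png

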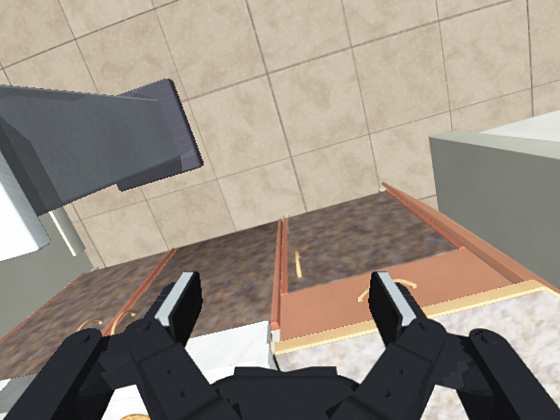

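Crops: left shows the square stand behind the jar and the far glass in the round stand. Right shows the steel ring centred at about crop (632,178) and the square stand with its glass at (573,330). The wrist view shows the fingers at the bottom, with the camera tilted outward.

```bash
python3 - <<'E'
from h import *
i=camera_info("wrist");s=state();R=Ro.from_euler('xyz',s['tool_rot'])
for p in ((285,214),(285,60),(285,260),(285,360)): print(p,R.inv().apply(plane(i,p,8)-s['tcp_pos']).round(), R.inv().apply(ray(i,p)[1]).round(2))
print(R.inv().apply(i['position']-s['tcp_pos']).round(1))
E
python3 -m handwheel '{"linear":[[0,0,0],[0,0,0],[0,0,0]],"dr":[[0,0,-0.9],[0,0,-0.9],[0,0,-0.9]],"fingers":[1,1,1]}' 60
```

```text
(285, 214) [-42.  -1. 241.] [-0.32  0.    0.95]
(285, 60) [139.  -1. 241.] [ 0.18 -0.    1.12]
(285, 260) [-109.   -1.  241.] [-0.47  0.    0.9 ]
(285, 360) [-285.   -1.  241.] [-0.79  0.    0.79]
[  81.5   -1.3 -122.9]
t: 0.4
tcp_pos: [154.4, 527.6, 249.5]
tool_rot: [-3.141, -0.0, -3.139]
contact_force: [-0.1, -0.2, -0.0]
opening: 85.5
grasp_force: 0.0
```

```bash
python3 -m handwheel '{"linear":[[-0.75,-0.6,0],[-0.75,-0.6,0],[-0.75,-0.6,0],[-0.75,-0.6,0],[-0.75,-0.6,0],[-0.75,-0.6,0],[-0.75,-0.6,0],[-0.75,-0.6,0],[-0.75,-0.6,0],[-0.75,-0.6,0],[-0.75,-0.6,0],[-0.75,-0.6,0],[0,0,0],[0,0,0]],"dr":[[0,0,0],[0,0,0],[0,0,0],[0,0,0],[0,0,0],[0,0,0],[0,0,0],[0,0,0],[0,0,0],[0,0,0],[0,0,0],[0,0,0],[0,0,0],[0,0,0]],"fingers":[1,1,1,1,1,1,1,1,1,1,1,1,1,1]}'
cat > snap.py <<'E'
import sys,pickle
from h import *
n=sys.argv[1]; i=camera_info("wrist"); im=capture("wrist")
cv2.imwrite(f"pics/{n}.png",im); pickle.dump(i,open(f"pics/{n}.pkl","wb"))
E
python3 snap.py w1
```

```text
t: 1.57
tcp_pos: [515.8, 235.7, 249.4]
tool_rot: [-3.14, -0.0, 3.133]
contact_force: [-1.6, 0.5, -0.1]
opening: 85.2
grasp_force: 0.0
```

View pics/w1.png

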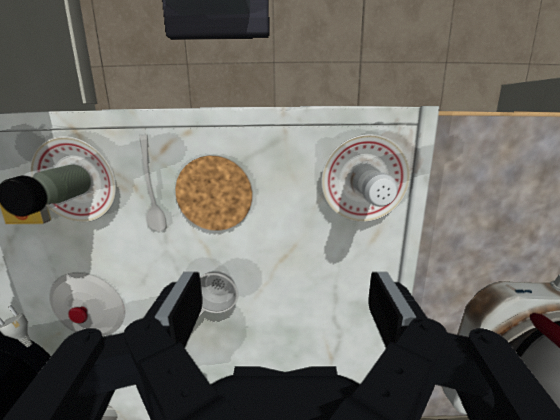

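Wrist view at y=236: saucer with salt, rim centre about (367,178). Mat at (215,191), jar saucer at (73,180), jar cap at (20,195).

```bash

python3 -m handwheel '{"linear":[[0,-0.9,0],[0,-0.9,0],[0,-0.9,0],[0,-0.9,0],[0,-0.9,0],[0,0,0],[0,0,0]],"dr":[[0,0,0],[0,0,0],[0,0,0],[0,0,0],[0,0,0],[0,0,0],[0,0,0]],"fingers":[1,1,1,1,1,1,1]}'; python3 snap.py w2
python3 -m handwheel '{"linear":[[0,-0.9,0],[0,-0.9,0],[0,-0.9,0],[0,-0.9,0],[0,-0.9,0],[0,0,0],[0,0,0]],"dr":[[0,0,0],[0,0,0],[0,0,0],[0,0,0],[0,0,0],[0,0,0],[0,0,0]],"fingers":[1,1,1,1,1,1,1]}'; python3 snap.py w3
python3 -m handwheel '{"linear":[[0,-0.9,0],[0,-0.9,0],[0,-0.9,0],[0,-0.9,0],[0,-0.9,0],[0,0,0],[0,0,0]],"dr":[[0,0,0],[0,0,0],[0,0,0],[0,0,0],[0,0,0],[0,0,0],[0,0,0]],"fingers":[1,1,1,1,1,1,1]}'; python3 snap.py w4
python3 -c "
import cv2,numpy as np
cv2.imwrite('pics/m34.png',np.vstack([cv2.imread('pics/w%d.png'%k)[100:330] for k in (3,4)]))"
```

```text
t: 2.2
tcp_pos: [512.9, 58.3, 250.3]
tool_rot: [3.141, 0.0, 3.137]
contact_force: [-0.4, 1.7, -0.4]
opening: 85.3
grasp_force: 0.0
t: 2.83
tcp_pos: [513.4, -120.7, 249.9]
tool_rot: [3.141, -0.0, 3.139]
contact_force: [0.5, 0.8, -0.3]
opening: 85.5
grasp_force: 0.0
t: 3.47
tcp_pos: [513.6, -300.2, 249.3]
tool_rot: [3.141, -0.001, 3.14]
contact_force: [0.5, 1.2, -0.3]
opening: 85.1
grasp_force: 0.0
```

View pics/m34.png

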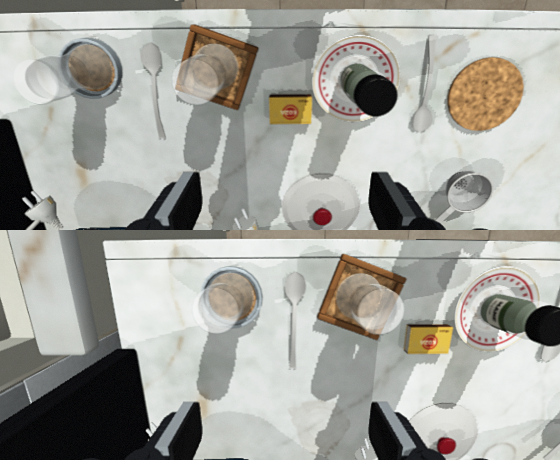

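Views 3 and 4: round stand at (92,167) in w3 and (231,167) in w4, with the glass rim beside it at (42,180) and (225,172). Square stand at (216,167) and (362,166). Jar saucer at (357,177).

```bash
cat > meas.py <<'E'
from h import *
import pickle
I={k:pickle.load(open(f'pics/w{k}.pkl','rb')) for k in (1,2,3,4)}
P={k:cv2.imread(f'pics/w{k}.png') for k in I}
def mask(k,lo,hi,c,r):
    h=cv2.cvtColor(P[k],cv2.COLOR_BGR2HSV).astype(int)
    h[...,0]=(h[...,0]+90)%180   # red -> 90
    m=cv2.inRange(h,np.array(lo),np.array(hi)); w=np.zeros_like(m);cv2.circle(w,c,r,255,-1); return m&w
def ell(k,lo,hi,c,r):
    ys,xs=np.nonzero(mask(k,lo,hi,c,r)); pts=np.stack([xs,ys],1).astype(np.float32)
    return pts
red=((80,70,60),(100,255,255)); brown=((90,70,30),(112,255,255)); blk=((0,0,0),(180,255,45))
def circ(k,pts,z):
    q=np.array([plane(I[k],p,z)[:2] for p in pts]); A=np.c_[2*q,np.ones(len(q))]
    s=np.linalg.lstsq(A,(q**2).sum(1),rcond=None)[0]; return s[:2].round(1),np.sqrt(s[2]+s[0]**2+s[1]**2).round(1),len(q)
if __name__=="__main__":
    def two(n,L,f):
        x,r=tri(*[(I[k],c) for k,c in L]); print(n,'tri',x.round(1),r.round(1))
    for n,L in (("saucS",((1,(367,178)),(2,(512,178)))),("saucJ",((1,(73,180)),(2,(215,178)),(3,(357,177)),(4,(499,178))))):
        cs=[]
        for k,c in L:
            pts=ell(k,*red,c,46); e=cv2.fitEllipse(cv2.convexHull(pts)); cs.append((k,e[0])); print(n,k,np.round(e[0]),np.round(e[1]),circ(k,cv2.convexHull(pts)[:,0],12))
        two(n,cs,0)
    for n,L,r in (("mat",((1,(215,191)),(2,(350,191)),(3,(485,194))),50),("sq",((3,(216,167)),(4,(362,166))),58)):
        cs=[]
        for k,c in L:
            m=mask(k,*brown,c,r); m=cv2.morphologyEx(m,cv2.MORPH_OPEN,np.ones((3,3)))
            h=cv2.convexHull(max(cv2.findContours(m,0,1)[0],key=cv2.contourArea))
            e=cv2.minAreaRect(h) if n=="sq" else cv2.fitEllipse(h); cs.append((k,e[0])); print(n,k,np.round(e[0],1),np.round(e[1]),plane(I[k],e[0],14 if n=="sq" else 6)[:2].round(1), circ(k,h[:,0],6) if n=="mat" else [plane(I[k],q,14)[:2].round() for q in cv2.boxPoints(e)])
        two(n,cs,0)
    cs=[]
    for k,c in ((1,(20,195)),(3,(376,196)),(4,(545,196))):
        m=mask(k,*blk,c,26); h=max(cv2.findContours(m,0,1)[0],key=cv2.contourArea);e=cv2.minEnclosingCircle(h);cs.append((k,e[0]));print("jarcap",k,e)
    two("jarcap",cs[1:2]+cs[:1],0)
E
python3 meas.py
python3 - <<'E'
from meas import *
f=lambda k,x,y,w,h:cv2.resize(P[k][y:y+h,x:x+w],(400,300),interpolation=2)
cv2.imwrite('pics/c2.png',np.vstack([np.hstack([f(3,10,120,120,90),f(4,170,120,120,90)]),np.hstack([f(3,155,120,120,90),f(4,310,120,120,90)])]))
E
```

```text
saucS 1 [365. 178.] [71. 77.] (array([511., 333.]), np.float64(46.5), 37)
saucS 2 [503. 180.] [64. 78.] (array([510.6, 333. ]), np.float64(46.1), 31)
saucS tri [509.1 333.   11.6] 0.2
saucJ 1 [ 73. 179.] [64. 80.] (array([509.1, -33.7]), np.float64(46.5), 33)
saucJ 2 [212. 179.] [71. 77.] (array([509. , -34.1]), np.float64(46.4), 36)
saucJ 3 [355. 178.] [71. 77.] (array([508.8, -34.5]), np.float64(46.5), 33)
saucJ 4 [496. 179.] [64. 80.] (array([508.6, -35. ]), np.float64(46.3), 36)
saucJ tri [507.4 -34.3  10.4] 0.2
mat 1 [213.4 192.6] [73. 78.] [528.3 141.9] (array([530.3, 141.7]), np.float64(49.2), 36)
mat 2 [349.9 193.9] [73. 78.] [528.3 140.2] (array([530.3, 140.3]), np.float64(49.2), 37)
mat 3 [485.1 193.5] [66. 81.] [528.  138.2] (array([529.9, 138.7]), np.float64(49.5), 35)
mat tri [529.2 141.    2.1] 0.2
sq 3 [214.2 166.4] [71. 68.] [ 491.6 -208.2] [array([ 517., -266.]), array([ 441., -232.]), array([ 467., -153.]), array([ 547., -183.])]
sq 4 [361.1 167.5] [69. 70.] [ 493.1 -208.8] [array([ 518., -263.]), array([ 440., -235.]), array([ 469., -157.]), array([ 551., -180.])]
sq tri [ 492.6 -208.5   12.9] 0.7
jarcap 1 ((21.711009979248047, 195.10549926757812), 24.38657569885254)
jarcap 3 ((374.8333435058594, 194.5), 21.31388282775879)
jarcap 4 ((546.2058715820312, 195.5), 21.678192138671875)
jarcap tri [506.9 -33.3  90.8] 0.1
```

View pics/c2.png

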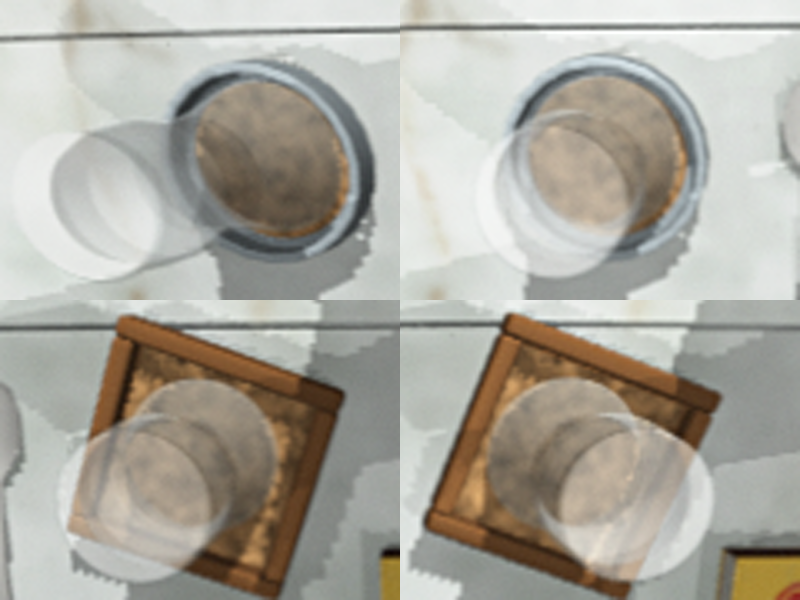

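```bash
python3 - <<'E'
from meas import *
for n,p,q in (("rim sq",(198.8,179.1),(377.5,179.1)),("foot sq",(215.9,165),(358.9,165.6)),("rim rd",(36.4,181.5),(216.8,177.9)),("rd",(89.5,165.5),(230.6,166.2))):
    x,r=tri((I[3],p),(I[4],q)); print(n,x.round(1),r.round(1),[plane(I[k],c,z)[:2].round(1) for k,c in ((3,p),(4,q)) for z in (5,14,88)])
print(camera_info("wrist")['position'])
for k,b,c in((3,(155,120),((57,500),(146,582),(146,412))),(4,(310,120),((713,495),(625,580),(625,412)))):
    print([plane(I[k],(b[0]+(x-(400 if k==4 else 0))/3.333,b[1]+(y-300)/3.333),88)[:2].round(1) for x,y in c])
# salt cap
for k,c in ((1,(379,189)),): print(plane(I[k],c,80))
E
```

```text
rim sq [ 493.2 -208.7   81. ] 0.1 [array([ 509.2, -231.2]), array([ 507.3, -228.5]), array([ 491.6, -206.6]), array([ 509.3, -184.4]), array([ 507.4, -187.3]), array([ 491.8, -210.9])]
foot sq [ 492.2 -208.7    2.4] 0.4 [array([ 491.4, -208.1]), array([ 489.9, -206. ]), array([ 477.9, -188.7]), array([ 492.2, -209.4]), array([ 490.8, -211.6]), array([ 478.6, -230.3])]
rim rd [ 490.5 -366.8   93.8] 1.2 [array([ 510.9, -445. ]), array([ 508.9, -437.1]), array([ 493. , -372.1]), array([ 507.7, -387.5]), array([ 505.9, -385.4]), array([ 490.5, -368.1])]
rd [ 491.9 -369.1    5.1] 1.0 [array([ 490.9, -369.1]), array([ 489.4, -363. ]), array([ 477.5, -313.3]), array([ 493. , -369.2]), array([ 491.5, -367.5]), array([ 479.1, -353.9])]
[ 432.56083059 -299.97288697  372.22295352]
[array([ 492.4, -233.1]), array([ 517.8, -209. ]), array([ 466.9, -204.3])]
[array([ 491.1, -184.9]), array([ 517.2, -208.4]), array([ 467.1, -213.3])]
[506.61094861 329.58860249  80.        ]
```

```bash

python3 -m handwheel '{"linear":[[0.18,0.76,0],[0.18,0.76,0],[0.18,0.76,0],[0,0,0.9],[0,0,0.9],[0,0,0.6],[0,0,0],[0,0,0]],"dr":[[0,0,0],[0,0,0],[0,0,0],[0,0,0],[0,0,0],[0,0,0],[0,0,0],[0,0,0]],"fingers":[1,1,1,1,1,1,1,1]}'; python3 snap.py w5
```

```text
t: 4.18
tcp_pos: [491.7, -205.7, 153.2]
tool_rot: [3.139, -0.002, -3.138]
contact_force: [0.5, 0.3, 1.0]
opening: 85.4
grasp_force: 0.0
```

View pics/w5.png

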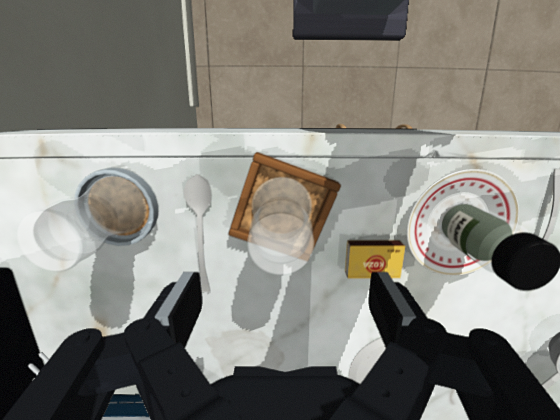

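Glass rim at (282,240), centred between the finger pads at (187) and (385): about 2 mm to correct in y. Descending and gripping.

```bash

python3 -m handwheel '{"linear":[[0,-0.05,0],[0,0,0.8],[0,0,0.8],[0,0,0.77],[0,0,0],[0,0,0],[0,0,0],[0,0,0],[0,0,0],[0,0,0],[0,0,0],[0,0,0],[0,0,0]],"dr":[[0,0,0],[0,0,0],[0,0,0],[0,0,0],[0,0,0],[0,0,0],[0,0,0],[0,0,0],[0,0,0],[0,0,0],[0,0,0],[0,0,0],[0,0,0]],"fingers":[1,1,1,1,1,0.4,0.4,0.4,0.4,0.4,0.4,0.4,0.4]}' 35
```

```text
t: 5.32
tcp_pos: [493.9, -212.4, 62.6]
tool_rot: [-3.14, 0.006, 3.14]
contact_force: [-0.7, 0.2, 4.9]
opening: 49.7
grasp_force: 35.7
```

```bash

python3 -m handwheel '{"linear":[[0,0,0],[0,0,0],[0,0,-0.2],[0,0,-0.5],[0,0,-0.8],[0,0,-0.8],[0,0,-0.6],[0,0,0],[0,0,0]],"dr":[[0,0,0],[0,0,0],[0,0,0],[0,0,0],[0,0,0],[0,0,0],[0,0,0],[0,0,0],[0,0,0]],"fingers":[0.4,0.4,0.4,0.4,0.4,0.4,0.4,0.4,0.4]}'
python3 -c "
from workcell import *
for i in range(3):
  s=state();print(s['tcp_pos'],s['opening'],s['contact_force'])"
python3 snap.py w6
```

```text
t: 6.07
tcp_pos: [492.8, -212.5, 178.2]
tool_rot: [-3.14, 0.006, 3.139]
contact_force: [0.6, 0.3, -2.7]
opening: 49.5
grasp_force: 36.6
[ 492.82072145 -212.47122629  178.18135855] 49.53689312588505 [ 0.55695397  0.25000735 -2.71812968]
[ 492.82072145 -212.47122629  178.18135855] 49.53689312588505 [ 0.55695397  0.25000735 -2.71812968]
[ 492.82072145 -212.47122629  178.18135855] 49.53689312588505 [ 0.55695397  0.25000735 -2.71812968]
```

View pics/w6.png

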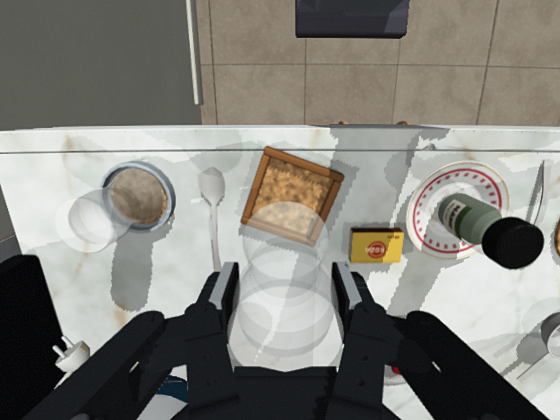

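Glass is held, foot ring around (288,255) and rim around (285,320). The square stand at (293,196) is empty and unmoved. I'll cross-check the measured pose against the jar saucer.

```bash
cat > chk.py <<'E'
import sys
from meas import *
n=sys.argv[1]; i=pickle.load(open(f'pics/{n}.pkl','rb')); I[n]=i; P[n]=cv2.imread(f'pics/{n}.png')
for nm,xyz in (("J",(509,-34,12)),("S",(511,333,12))):
    c=proj(i,xyz)[0]
    if 30<c[0]<530 and 0<c[1]<400:
        pts=ell(n,*red,tuple(int(v) for v in c),62)
        if len(pts)>60: print(nm,circ(n,cv2.convexHull(pts)[:,0],12))
s=state();print(s['t'],s['tcp_pos'].round(1))
E
python3 chk.py w6; python3 chk.py w5
python3 -c "
from workcell import *
for i in range(4):
  capture('wrist');print(state()['tcp_pos'].round(1))"
```

```text
J (array([508.1, -35.4]), np.float64(46.3), 36)
6.1167 [ 491.6 -211.7  176.2]
J (array([509.1, -35.6]), np.float64(46.5), 40)
6.1167 [ 491.6 -211.7  176.2]
[ 490.8 -211.2  175. ]
[ 490.4 -211.1  174.2]
[ 490.4 -211.   173.9]
[ 490.4 -211.   173.8]
```

```bash

python3 -m handwheel '{"linear":[[0,0,-0.4],[-0.1,0.5,0],[-0.1,0.8,0],[-0.1,0.9,0],[-0.1,0.9,0],[-0.1,0.9,0],[-0.1,0.9,0],[-0.1,0.9,0],[-0.1,0.9,0],[-0.1,0.9,0],[-0.1,0.8,0],[0,0.4,0],[0,0,0],[0,0,0],[0,0,0],[0,0,0]],"dr":[[0,0,0],[0,0,0],[0,0,0],[0,0,0],[0,0,0],[0,0,0],[0,0,0],[0,0,0],[0,0,0],[0,0,0],[0,0,0],[0,0,0],[0,0,0],[0,0,0],[0,0,0],[0,0,0]],"fingers":[0.4,0.4,0.4,0.4,0.4,0.4,0.4,0.4,0.4,0.4,0.4,0.4,0.4,0.4,0.4,0.4]}'; python3 snap.py w7; python3 chk.py w7
```

```text
t: 7.65
tcp_pos: [532.1, 137.9, 190.8]
tool_rot: [-3.14, -0.001, 3.136]
contact_force: [-0.5, -0.2, -1.2]
opening: 49.0
grasp_force: 36.7
J (array([509.2, -34.6]), np.float64(46.5), 40)
S (array([511.4, 332. ]), np.float64(46.5), 39)
7.7 [532.2 138.  191. ]
```

```bash

python3 -m handwheel '{"linear":[[0,0,0.8],[0,0,0.9],[0,0,0.8],[0,0,0.5],[0,0,0],[0,0,0],[0,0,0],[0,0,0]],"dr":[[0,0,0],[0,0,0],[0,0,0],[0,0,0],[0,0,0],[0,0,0],[0,0,0],[0,0,0]],"fingers":[0.4,0.4,0.4,0.4,0.4,0.4,0.4,0.4]}'; python3 -c "
from workcell import *
capture('wrist');capture('wrist');s=state();print(s['tcp_pos'],s['contact_force'])"
```

```text
t: 8.37
tcp_pos: [534.2, 140.3, 73.5]
tool_rot: [3.14, 0.005, 3.139]
contact_force: [-1.0, -0.4, -1.2]
opening: 49.1
grasp_force: 36.9
[533.73772682 140.54995242  73.20879439] [ 6.29142050e-01 -1.64587234e-04 -8.10650509e-01]
```

```bash

python3 -m handwheel '{"linear":[[0,0,0.1],[0,0,0.1],[0,0,0],[0,0,0],[0,0,0]],"dr":[[0,0,0],[0,0,0],[0,0,0],[0,0,0],[0,0,0]],"fingers":[0.4,0.4,0.4,0.4,0.4]}'
python3 -m handwheel '{"linear":[[0,0,0.08],[0,0,0],[0,0,0],[0,0,0]],"dr":[[0,0,0],[0,0,0],[0,0,0],[0,0,0]],"fingers":[0.4,0.4,0.4,0.4]}'
```

```text
t: 8.88
tcp_pos: [532.7, 140.7, 63.6]
tool_rot: [3.141, 0.001, 3.14]
contact_force: [0.0, 0.8, 0.2]
opening: 49.1
grasp_force: 37.2
t: 9.22
tcp_pos: [533.0, 140.7, 63.4]
tool_rot: [3.14, 0.002, 3.14]
contact_force: [-6.4, 0.4, 18.6]
opening: 49.4
grasp_force: 39.3
```

```bash

python3 -m handwheel '{"linear":[[0,0,0],[0,0,0],[0,0,0],[0,0,0],[0,0,0],[0,0,-0.5],[0,0,-0.9],[0,0,-0.9],[0,0,-0.8],[0.13,-0.8,0],[0.13,-0.9,0],[0.13,-0.9,0],[0.13,-0.9,0],[0.13,-0.8,0],[0,0,0],[0,0,0],[0,0,0]],"dr":[[0,0,0],[0,0,0],[0,0,0],[0,0,0],[0,0,0],[0,0,0],[0,0,0],[0,0,0],[0,0,0],[0,0,0],[0,0,0],[0,0,0],[0,0,0],[0,0,0],[0,0,0],[0,0,0],[0,0,0]],"fingers":[0.55,0.7,0.85,1,1,1,1,1,1,1,1,1,1,1,1,1,1]}'; python3 snap.py w8; python3 chk.py w8; python3 - <<'E'
from meas import *
i=pickle.load(open('pics/w8.pkl','rb'));I[8]=i;P[8]=cv2.imread('pics/w8.png')
c=proj(i,(507,-34,101))[0];m=mask(8,*blk,tuple(int(v) for v in c),40);h=max(cv2.findContours(m,0,1)[0],key=cv2.contourArea);e=cv2.minEnclosingCircle(h)
print(c,e,plane(i,e[0],101), circ(8,h[:,0],100), proj(i,(533,141,96)))
E
```

```text
t: 10.63
tcp_pos: [505.6, -31.0, 183.6]
tool_rot: [3.141, -0.001, 3.139]
contact_force: [-0.3, 0.2, -0.7]
opening: 85.6
grasp_force: 0.0
J (array([508.8, -34.7]), np.float64(46.4), 35)
10.6833 [505.8 -30.1 183.6]
[282.95167066 231.3356566 ] ((283.35107421875, 226.9202117919922), 26.33391571044922) [503.45837536 -33.69195538 101.        ] (array([504.6, -33.7]), np.float64(19.8), 146) [[499.38397565 258.29445299]]
```

View pics/w8.png

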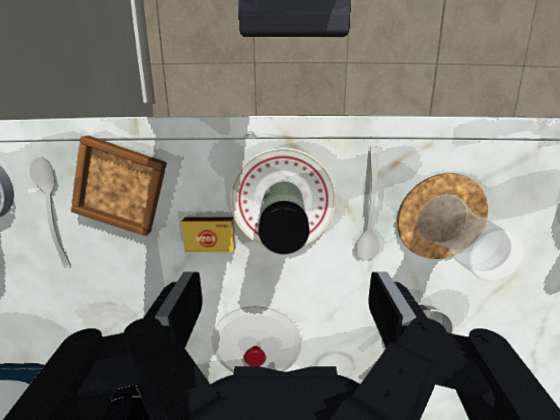

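Jar cap at (283,227), centred between the pads; the glass stands on the mat at about (447,217). Now gripping the jar.

```bash

python3 -m handwheel '{"linear":[[0,-0.08,0.5],[0,0,0.9],[0,0,0.9],[0,0,0.8],[0,0,0],[0,0,0],[0,0,0],[0,0,0],[0,0,0],[0,0,0],[0,0,0],[0,0,0],[0,0,0],[0,0,0],[0,0,0]],"dr":[[0,0,0],[0,0,0],[0,0,0],[0,0,0],[0,0,0],[0,0,0],[0,0,0],[0,0,0],[0,0,0],[0,0,0],[0,0,0],[0,0,0],[0,0,0],[0,0,0],[0,0,0]],"fingers":[1,1,1,1,1,1,0.3,0.3,0.3,0.3,0.3,0.3,0.3,0.3,0.3]}' 40
python3 -m handwheel '{"linear":[[0,0,0],[0,0,0],[0,0,-0.2],[0,0,-0.5],[0,0,-0.9],[0,0,-0.9],[0,0,-0.7],[0,0,0],[0,0,0],[0,0,0],[0,0,0]],"dr":[[0,0,0],[0,0,0],[0,0,0],[0,0,0],[0,0,0],[0,0,0],[0,0,0],[0,0,0],[0,0,0],[0,0,0],[0,0,0]],"fingers":[0.3,0.3,0.3,0.3,0.3,0.3,0.3,0.3,0.3,0.3,0.3]}'; python3 snap.py w9; python3 chk.py w9
```

```text
t: 11.93
tcp_pos: [507.6, -34.5, 62.2]
tool_rot: [3.141, 0.004, 3.14]
contact_force: [-0.8, 1.2, 6.6]
opening: 41.6
grasp_force: 39.9
t: 12.85
tcp_pos: [504.2, -34.7, 186.4]
tool_rot: [3.142, -0.004, 3.14]
contact_force: [1.2, -0.5, -2.4]
opening: 41.5
grasp_force: 40.9
J (array([508.7, -34.9]), np.float64(46.2), 37)
12.9 [504.3 -34.7 186.3]
```

```bash

python3 -m handwheel '{"linear":[[0.07,-0.6,0],[0.07,-0.9,0],[0.07,-0.9,0],[0.07,-0.9,0],[0,-0.7,0],[0,-0.35,0],[0,0,0],[0,0,0],[0,0,0],[0,0,0],[0,0,0]],"dr":[[0,0,0],[0,0,0],[0,0,0],[0,0,0],[0,0,0],[0,0,0],[0,0,0],[0,0,0],[0,0,0],[0,0,0],[0,0,0]],"fingers":[0.3,0.3,0.3,0.3,0.3,0.3,0.3,0.3,0.3,0.3,0.3]}'; python3 snap.py w10; python3 chk.py w10
python3 - <<'E'
from meas import *
i=pickle.load(open('pics/w10.pkl','rb'));I[10]=i;P[10]=cv2.imread('pics/w10.png')
c=proj(i,(492,-208.5,14))[0];m=mask(10,*brown,tuple(int(v) for v in c),56);m=cv2.morphologyEx(m,cv2.MORPH_OPEN,np.ones((3,3)));h=cv2.convexHull(max(cv2.findContours(m,0,1)[0],key=cv2.contourArea))
for q in cv2.approxPolyDP(h,6,True)[:,0]: print(q,plane(i,q.astype(float),14).round(1))
E
```

```text
t: 13.82
tcp_pos: [494.6, -206.8, 187.6]
tool_rot: [3.14, -0.001, -3.141]
contact_force: [0.7, -0.4, -1.9]
opening: 41.1
grasp_force: 41.0
J (array([509.1, -37.2]), np.float64(47.3), 34)
13.8667 [ 494.6 -207.2  187.8]
[260 145] [ 441.4 -232.9   14. ]
[335 173] [ 469.  -157.6   14. ]
[314 226] [ 526.5 -176.9   14. ]
[236 219] [ 518.7 -260.3   14. ]
```

View pics/w10.png

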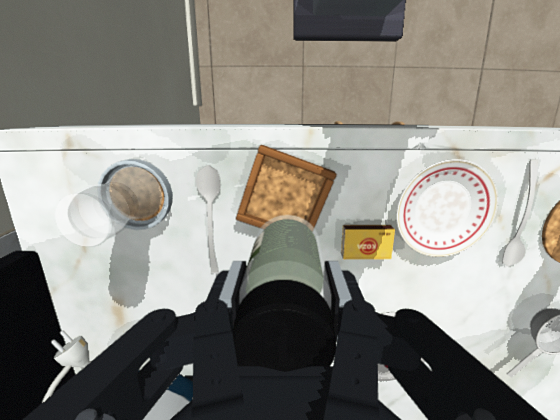

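Jar is held over the square stand, whose centre is at (493,-209), within 2 mm of the TCP. Saucer J at (448,208) is undisturbed.

```bash

python3 -m handwheel '{"linear":[[0.03,-0.04,0.6],[0,0,0.9],[0,0,0.9],[0,0,0.5],[0,0,0],[0,0,0],[0,0,0],[0,0,0],[0,0,0]],"dr":[[0,0,0],[0,0,0],[0,0,0],[0,0,0],[0,0,0],[0,0,0],[0,0,0],[0,0,0],[0,0,0]],"fingers":[0.3,0.3,0.3,0.3,0.3,0.3,0.3,0.3,0.3]}'
python3 -m handwheel '{"linear":[[0,0,0.08],[0,0,0.05],[0,0,0],[0,0,0],[0,0,0]],"dr":[[0,0,0],[0,0,0],[0,0,0],[0,0,0],[0,0,0]],"fingers":[0.3,0.3,0.3,0.3,0.3]}'
```

```text
t: 14.62
tcp_pos: [494.7, -211.0, 74.1]
tool_rot: [-3.14, 0.004, 3.14]
contact_force: [-0.8, -0.2, -1.8]
opening: 41.4
grasp_force: 41.0
t: 15.03
tcp_pos: [493.0, -210.4, 66.8]
tool_rot: [3.142, -0.0, 3.14]
contact_force: [0.0, 0.1, -1.9]
opening: 41.4
grasp_force: 41.0
```

```bash

python3 -m handwheel '{"linear":[[0,0,0.06],[0,0,0.05],[0,0,0],[0,0,0],[0,0,0]],"dr":[[0,0,0],[0,0,0],[0,0,0],[0,0,0],[0,0,0]],"fingers":[0.3,0.3,0.3,0.3,0.3]}'
```

```text
t: 15.45
tcp_pos: [493.3, -210.5, 62.6]
tool_rot: [-3.141, 0.0, 3.14]
contact_force: [0.3, 0.9, 1.8]
opening: 41.9
grasp_force: 41.3
```

```bash

python3 -m handwheel '{"linear":[[0,0,0],[0,0,0],[0,0,0],[0,0,0],[0,0,0],[0,0,-0.5],[0,0,-0.9],[0,0,-0.9],[0,0,-0.8],[0.05,-0.7,0],[0,-0.9,0],[0,-0.9,0],[0,-0.9,0],[0,-0.55,0],[0,0,0],[0,0,0],[0,0,0],[0,0,0]],"dr":[[0,0,0],[0,0,0],[0,0,0],[0,0,0],[0,0,0],[0,0,0],[0,0,0],[0,0,0],[0,0,0],[0,0,0],[0,0,0],[0,0,0],[0,0,0],[0,0,0],[0,0,0],[0,0,0],[0,0,0],[0,0,0]],"fingers":[0.45,0.6,0.8,1,1,1,1,1,1,1,1,1,1,1,1,1,1,1]}'; python3 snap.py w11; python3 chk.py w11
```

```text
t: 16.95
tcp_pos: [491.6, -366.3, 186.1]
tool_rot: [3.14, 0.0, -3.141]
contact_force: [0.5, 0.3, -0.6]
opening: 85.5
grasp_force: 0.0
17.0 [ 491.6 -366.3  186.2]
```

View pics/w11.png

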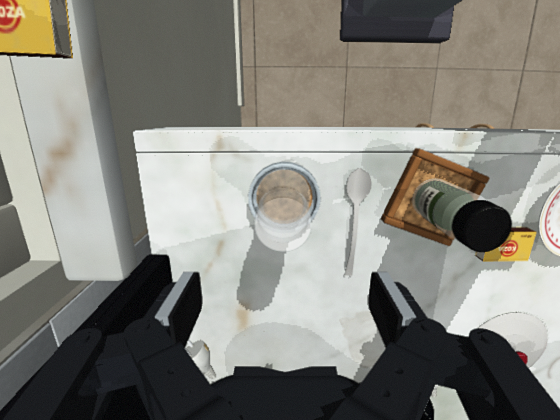

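Jar stands in the square stand at (437,200). Steel ring centre at about (285,196), glass rim at (285,222), centred between the fingers.

```bash
python3 - <<'E'
from meas import *
i=pickle.load(open('pics/w11.pkl','rb'))
for c in ((249,196),(321,196),(285,161),(285,231),(285,196)): print(plane(i,c,12).round(1))
print(plane(i,(285,220),93))
E
python3 -m handwheel '{"linear":[[0,0,0.6],[0,0,0.9],[0,0,0.9],[0,0,0.75],[0,0,0],[0,0,0],[0,0,0],[0,0,0],[0,0,0],[0,0,0],[0,0,0],[0,0,0],[0,0,0],[0,0,0],[0,0,0],[0,0,0]],"dr":[[0,0,0],[0,0,0],[0,0,0],[0,0,0],[0,0,0],[0,0,0],[0,0,0],[0,0,0],[0,0,0],[0,0,0],[0,0,0],[0,0,0],[0,0,0],[0,0,0],[0,0,0],[0,0,0]],"fingers":[1,1,1,1,1,1,0.4,0.4,0.4,0.4,0.4,0.4,0.4,0.4,0.4,0.4]}' 35
```

```text
[ 490.6 -404.9   12. ]
[ 490.5 -330.1   12. ]
[ 454.3 -367.6   12. ]
[ 529.7 -367.4   12. ]
[ 490.6 -367.5   12. ]
[ 487.8076516  -367.64036639   93.        ]
t: 18.33
tcp_pos: [492.4, -369.5, 63.5]
tool_rot: [-3.139, 0.005, 3.14]
contact_force: [-0.3, 0.7, 6.4]
opening: 49.1
grasp_force: 36.2
```

```bash

python3 -m handwheel '{"linear":[[0,0,0],[0,0,-0.2],[0,0,-0.5],[0,0,-0.9],[0,0,-0.9],[0,0,-0.7],[0,0,0],[0,0,0],[0,0,0]],"dr":[[0,0,0],[0,0,0],[0,0,0],[0,0,0],[0,0,0],[0,0,0],[0,0,0],[0,0,0],[0,0,0]],"fingers":[0.4,0.4,0.4,0.4,0.4,0.4,0.4,0.4,0.4]}'
python3 -m handwheel '{"linear":[[0,0.5,0],[-0.05,0.8,0],[-0.05,0.9,0],[-0.05,0.9,0],[-0.05,0.9,0],[-0.05,0.9,0],[-0.05,0.9,0],[-0.05,0.9,0],[-0.05,0.8,0],[-0.05,0.6,0],[0,0.27,0],[0,0,0],[0,0,0],[0,0,0],[0,0,0],[0,0,0]],"dr":[[0,0,0],[0,0,0],[0,0,0],[0,0,0],[0,0,0],[0,0,0],[0,0,0],[0,0,0],[0,0,0],[0,0,0],[0,0,0],[0,0,0],[0,0,0],[0,0,0],[0,0,0],[0,0,0]],"fingers":[0.4,0.4,0.4,0.4,0.4,0.4,0.4,0.4,0.4,0.4,0.4,0.4,0.4,0.4,0.4,0.4]}'; python3 snap.py w12; python3 chk.py w12
```

```text
t: 19.08
tcp_pos: [490.4, -368.0, 188.3]
tool_rot: [3.141, -0.0, 3.139]
contact_force: [0.2, -0.1, -2.3]
opening: 48.9
grasp_force: 36.5
t: 20.42
tcp_pos: [509.2, -36.0, 188.4]
tool_rot: [-3.141, -0.0, 3.136]
contact_force: [0.1, -0.8, -0.9]
opening: 49.1
grasp_force: 36.6
J (array([508.6, -34.9]), np.float64(46.2), 41)
20.4667 [509.3 -35.5 188.4]
```

```bash

python3 -m handwheel '{"linear":[[0,0.02,0.6],[0,0,0.9],[0,0,0.9],[0,0,0.55],[0,0,0.1],[0,0,0],[0,0,0],[0,0,0],[0,0,0],[0,0,0]],"dr":[[0,0,0],[0,0,0],[0,0,0],[0,0,0],[0,0,0],[0,0,0],[0,0,0],[0,0,0],[0,0,0],[0,0,0]],"fingers":[0.4,0.4,0.4,0.4,0.4,0.4,0.4,0.4,0.4,0.4]}'
python3 -m handwheel '{"linear":[[0,0,0.05],[0,0,0],[0,0,0],[0,0,0]],"dr":[[0,0,0],[0,0,0],[0,0,0],[0,0,0]],"fingers":[0.4,0.4,0.4,0.4]}'
```

```text
t: 21.3
tcp_pos: [510.2, -32.9, 67.6]
tool_rot: [3.141, 0.002, 3.14]
contact_force: [0.3, 0.3, -1.5]
opening: 49.1
grasp_force: 36.6
t: 21.63
tcp_pos: [509.3, -32.8, 64.4]
tool_rot: [3.142, -0.0, 3.14]
contact_force: [-0.7, -0.6, -1.2]
opening: 49.1
grasp_force: 36.6
```

```bash

python3 -m handwheel '{"linear":[[0,-0.04,0],[0,0,0.04],[0,0,0],[0,0,0],[0,0,0]],"dr":[[0,0,0],[0,0,0],[0,0,0],[0,0,0],[0,0,0]],"fingers":[0.4,0.4,0.4,0.4,0.4]}'
```

```text
t: 22.05
tcp_pos: [510.0, -34.6, 63.7]
tool_rot: [3.142, 0.001, 3.139]
contact_force: [-1.1, -0.5, 4.2]
opening: 49.4
grasp_force: 37.4
```

```bash

python3 -m handwheel '{"linear":[[0,0,0],[0,0,0],[0,0,0],[0,0,0],[0,0,0],[0,0,-0.5],[0,0,-0.9],[0,0,-0.9],[0,0,-0.8],[0,0,0]],"dr":[[0,0,0],[0,0,0],[0,0,0],[0,0,0],[0,0,0],[0,0,0],[0,0,0],[0,0,0],[0,0,0],[0,0,0]],"fingers":[0.55,0.7,0.85,1,1,1,1,1,1,1]}'
python3 -m handwheel '{"linear":[[0,0.7,0],[0,0.9,0],[0,0.9,0],[0,0.9,0],[0,0.9,0],[0,0.9,0],[0,0.9,0],[0,0.9,0],[0,0.9,0],[0,0.8,0],[0,0.5,0],[0,0,0],[0,0,0],[0,0,0],[0,0,0]],"dr":[[0,0,0],[0,0,0],[0,0,0],[0,0,0],[0,0,0],[0,0,0],[0,0,0],[0,0,0],[0,0,0],[0,0,0],[0,0,0],[0,0,0],[0,0,0],[0,0,0],[0,0,0]],"fingers":[1,1,1,1,1,1,1,1,1,1,1,1,1,1,1]}'; python3 snap.py w13; python3 chk.py w13
```

```text
t: 22.88
tcp_pos: [514.1, -35.2, 193.6]
tool_rot: [3.141, 0.014, 3.139]
contact_force: [1.2, -0.1, 0.6]
opening: 85.8
grasp_force: 0.0
t: 24.13
tcp_pos: [510.8, 331.3, 186.7]
tool_rot: [-3.14, 0.0, 3.137]
contact_force: [1.1, 0.1, 0.2]
opening: 85.6
grasp_force: 0.0
S (array([511.6, 332.6]), np.float64(46.4), 39)
24.1833 [510.9 331.4 186.9]
```

View pics/w13.png

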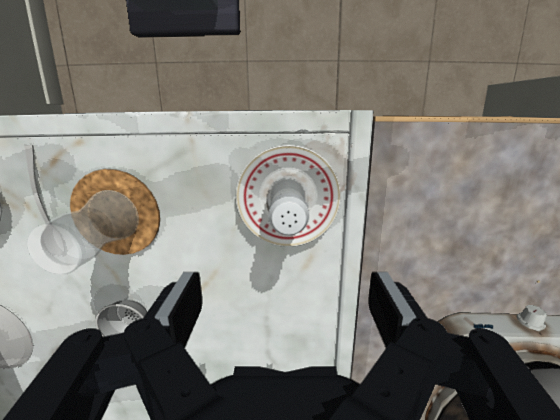

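Salt cap top at (290,216), saucer S centre at about (288,193); the glass remains on the mat at (105,215).

```bash
python3 - <<'E'
from meas import *
i=pickle.load(open('pics/w13.pkl','rb'))
print(plane(i,(290,216),85).round(1))
E
python3 -m handwheel '{"linear":[[0,0.03,0.6],[0,0,0.9],[0,0,0.9],[0,0,0.9],[0,0,0.2],[0,0,0],[0,0,0],[0,0,0],[0,0,0.0],[0,0,0],[0,0,0],[0,0,0],[0,0,0],[0,0,0],[0,0,0],[0,0,0],[0,0,0]],"dr":[[0,0,0],[0,0,0],[0,0,0],[0,0,0],[0,0,0],[0,0,0],[0,0,0],[0,0,0],[0,0,0],[0,0,0],[0,0,0],[0,0,0],[0,0,0],[0,0,0],[0,0,0],[0,0,0],[0,0,0]],"fingers":[1,1,1,1,1,1,1,0.3,0.3,0.3,0.3,0.3,0.3,0.3,0.3,0.3,0.3]}' 40
```

```text
[506.7 333.7  85. ]
t: 25.6
tcp_pos: [511.2, 335.4, 48.9]
tool_rot: [3.14, 0.002, 3.14]
contact_force: [-0.6, -1.6, 6.5]
opening: 36.4
grasp_force: 39.7
```

```bash

python3 -m handwheel '{"linear":[[0,0,0],[0,0,-0.2],[0,0,-0.5],[0,0,-0.9],[0,0,-0.9],[0,0,-0.9],[0,0,-0.2],[0,0,0],[0,0,0],[0,0,0]],"dr":[[0,0,0],[0,0,0],[0,0,0],[0,0,0],[0,0,0],[0,0,0],[0,0,0],[0,0,0],[0,0,0],[0,0,0]],"fingers":[0.3,0.3,0.3,0.3,0.3,0.3,0.3,0.3,0.3,0.3]}'; python3 snap.py w14; python3 chk.py w14; python3 -c "
import cv2;from workcell import *
cv2.imwrite('pics/m14.png',cv2.hconcat([cv2.resize(cv2.imread('pics/w14.png'),(400,300)),cv2.resize(capture('side'),(400,300))]))"
```

```text
t: 26.43
tcp_pos: [508.7, 334.1, 188.6]
tool_rot: [-3.139, -0.004, 3.14]
contact_force: [-0.3, 0.0, -1.3]
opening: 36.4
grasp_force: 40.2
S (array([511.4, 332.6]), np.float64(46.3), 38)
26.4833 [508.6 334.  188.2]
```

View pics/m14.png

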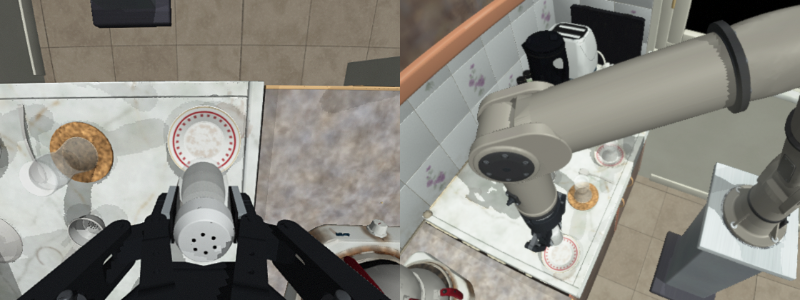

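Shaker is held upright and saucer S left in place at (205,137) in the left half. Carrying it to the round stand.

```bash

python3 -m handwheel '{"linear":[[0,-0.6,0],[0.02,-0.9,0],[0.02,-0.9,0],[0.02,-0.9,0],[0.02,-0.9,0],[0.02,-0.9,0],[0.02,-0.9,0],[0.02,-0.9,0],[0.02,-0.9,0],[0.02,-0.9,0],[0.02,-0.9,0],[0.02,-0.9,0],[0.02,-0.9,0],[0.02,-0.9,0],[0.02,-0.9,0],[0.02,-0.9,0],[0.02,-0.9,0],[0.02,-0.9,0],[0.02,-0.7,0],[0,-0.4,0]],"dr":[[0,0,0],[0,0,0],[0,0,0],[0,0,0],[0,0,0],[0,0,0],[0,0,0],[0,0,0],[0,0,0],[0,0,0],[0,0,0],[0,0,0],[0,0,0],[0,0,0],[0,0,0],[0,0,0],[0,0,0],[0,0,0],[0,0,0],[0,0,0]],"fingers":[0.3,0.3,0.3,0.3,0.3,0.3,0.3,0.3,0.3,0.3,0.3,0.3,0.3,0.3,0.3,0.3,0.3,0.3,0.3,0.3]}'
python3 -m handwheel '{"linear":[[0,0,0],[0,0,0],[0,0,0],[0,0,0]],"dr":[[0,0,0],[0,0,0],[0,0,0],[0,0,0]],"fingers":[0.3,0.3,0.3,0.3]}'
```

```text
t: 28.2
tcp_pos: [491.6, -349.9, 189.1]
tool_rot: [-3.139, -0.004, 3.134]
contact_force: [-0.6, -0.1, -0.0]
opening: 36.8
grasp_force: 40.2
t: 28.53
tcp_pos: [495.0, -342.9, 190.0]
tool_rot: [3.139, -0.001, -3.141]
contact_force: [0.3, 0.4, -1.0]
opening: 36.5
grasp_force: 40.2
```

```bash

python3 -m handwheel '{"linear":[[0.05,-0.3,0],[0,-0.31,0],[0,0,0.5],[0,0,0.9],[0,0,0.9],[0,0,0.7],[0,0,0.2],[0,0,0],[0,0,0],[0,0,0],[0,0,0]],"dr":[[0,0,0],[0,0,0],[0,0,0],[0,0,0],[0,0,0],[0,0,0],[0,0,0],[0,0,0],[0,0,0],[0,0,0],[0,0,0]],"fingers":[0.3,0.3,0.3,0.3,0.3,0.3,0.3,0.3,0.3,0.3,0.3]}'; python3 snap.py w15; python3 - <<'E'
from meas import *
P[15]=cv2.imread('pics/w15.png');i=pickle.load(open('pics/w15.pkl','rb'))
print(proj(i,(491.5,-367.5,14)),state()['tcp_pos'])
cv2.imwrite('pics/c15.png',P[15][90:390])
E
```

```text
t: 29.45
tcp_pos: [493.8, -371.3, 65.5]
tool_rot: [-3.138, 0.004, 3.14]
contact_force: [0.1, -1.1, -0.4]
opening: 36.3
grasp_force: 40.3
[[293.43907425 243.82604032]] [ 493.63352926 -370.95359197   65.22434824]
```

View pics/c15.png

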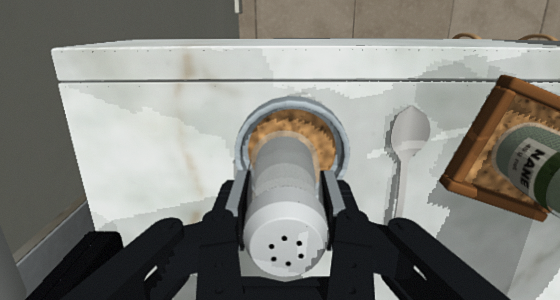

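The ring spans columns 235 to 348 and the shaker is at 287, so I shift +3 mm in y.

```bash

python3 -m handwheel '{"linear":[[0,0.08,0],[0,0,0.15],[0,0,0.15],[0,0,0.05],[0,0,0],[0,0,0],[0,0,0],[0,0,0]],"dr":[[0,0,0],[0,0,0],[0,0,0],[0,0,0],[0,0,0],[0,0,0],[0,0,0],[0,0,0]],"fingers":[0.3,0.3,0.3,0.3,0.3,0.3,0.3,0.3]}'
python3 -m handwheel '{"linear":[[0,0,0.04],[0,0,0],[0,0,0],[0,0,0]],"dr":[[0,0,0],[0,0,0],[0,0,0],[0,0,0]],"fingers":[0.3,0.3,0.3,0.3]}'
```

```text
t: 30.17
tcp_pos: [492.5, -365.9, 49.1]
tool_rot: [3.141, 0.0, 3.14]
contact_force: [-0.5, 1.9, 5.4]
opening: 36.9
grasp_force: 40.9
t: 30.5
tcp_pos: [492.7, -365.9, 49.1]
tool_rot: [3.14, 0.001, 3.14]
contact_force: [-2.5, 4.0, 12.6]
opening: 36.6
grasp_force: 41.8
```

```bash

python3 -m handwheel '{"linear":[[0,0,0],[0,0,0],[0,0,0],[0,0,0],[0,0,0],[0,0,0],[0,0,-0.6],[0,0,-0.9],[0,0,-0.9],[0,0,-0.9],[0,0,-0.2],[0,0,0]],"dr":[[0,0,0],[0,0,0],[0,0,0],[0,0,0],[0,0,0],[0,0,0],[0,0,0],[0,0,0],[0,0,0],[0,0,0],[0,0,0],[0,0,0]],"fingers":[0.45,0.6,0.75,0.9,1,1,1,1,1,1,1,1]}'
python3 -m handwheel '{"linear":[[0,0.5,0],[-0.08,0.9,0],[-0.08,0.9,0],[-0.08,0.9,0],[-0.08,0.9,0],[-0.08,0.9,0],[-0.08,0.9,0],[-0.08,0.9,0],[-0.08,0.9,0],[-0.08,0.9,0],[-0.08,0.9,0],[-0.08,0.9,0],[-0.08,0.9,0],[-0.04,0.8,0],[0,0.57,0],[0,0,0],[0,0,0],[0,0,0],[0,0,0]],"dr":[[0,0,0],[0,0,0],[0,0,0],[0,0,0],[0,0,0],[0,0,0],[0,0,0],[0,0,0],[0,0,0],[0,0,0],[0,0,0],[0,0,0],[0,0,0],[0,0,0],[0,0,0],[0,0,0],[0,0,0],[0,0,0],[0,0,0]],"fingers":[1,1,1,1,1,1,1,1,1,1,1,1,1,1,1,1,1,1,1]}'; python3 snap.py w16; python3 chk.py w16
```

```text
t: 31.5
tcp_pos: [494.0, -368.4, 191.2]
tool_rot: [-3.137, 0.007, 3.139]
contact_force: [0.9, 0.0, -0.2]
opening: 85.5
grasp_force: 0.0
t: 33.08
tcp_pos: [533.0, 138.1, 186.2]
tool_rot: [-3.14, -0.002, 3.137]
contact_force: [1.1, -0.2, 0.5]
opening: 85.7
grasp_force: 0.0
J (array([509.2, -34.6]), np.float64(46.5), 38)
S (array([511.4, 332.1]), np.float64(46.5), 46)
33.1333 [533.2 138.2 186.6]
```

View pics/w16.png

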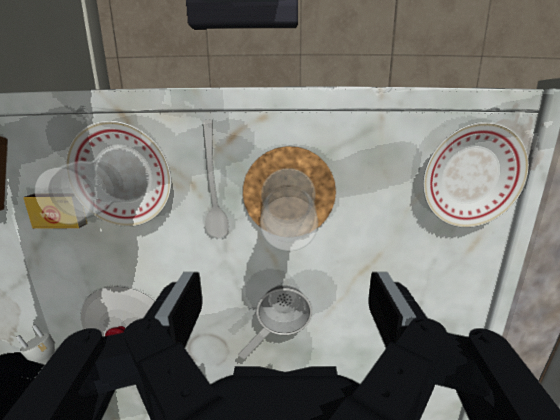

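Glass on the mat: rim (289,220), foot (289,195). Glass on saucer J has its foot at (122,175), central. I've used 13 pictures.

```bash
python3 - <<'E'
from meas import *
i=pickle.load(open('pics/w16.pkl','rb'))
print(plane(i,(289,220),94).round(1),plane(i,(289,193),6).round(1),"J foot",plane(i,(122,174),5).round(1))
E
python3 -m handwheel '{"linear":[[0,0.05,0.6],[0,0,0.9],[0,0,0.9],[0,0,0.75],[0,0,0],[0,0,0],[0,0,0],[0,0,0],[0,0,0],[0,0,0],[0,0,0],[0,0,0],[0,0,0],[0,0,0],[0,0,0],[0,0,0]],"dr":[[0,0,0],[0,0,0],[0,0,0],[0,0,0],[0,0,0],[0,0,0],[0,0,0],[0,0,0],[0,0,0],[0,0,0],[0,0,0],[0,0,0],[0,0,0],[0,0,0],[0,0,0],[0,0,0]],"fingers":[1,1,1,1,1,1,0.4,0.4,0.4,0.4,0.4,0.4,0.4,0.4,0.4,0.4]}' 35
python3 -m handwheel '{"linear":[[0,0,0],[0,0,-0.2],[0,0,-0.5],[0,0,-0.9],[0,0,-0.9],[0,0,-0.7],[0,0,0],[0,0,0],[0,0,0]],"dr":[[0,0,0],[0,0,0],[0,0,0],[0,0,0],[0,0,0],[0,0,0],[0,0,0],[0,0,0],[0,0,0]],"fingers":[0.4,0.4,0.4,0.4,0.4,0.4,0.4,0.4,0.4]}'
```

```text
[528.7 139.6  94. ] [530.  140.5   6. ] J foot [508.9 -35.    5. ]
t: 34.47
tcp_pos: [535.4, 142.4, 64.1]
tool_rot: [3.14, 0.005, 3.139]
contact_force: [-0.0, -0.1, 5.7]
opening: 49.5
grasp_force: 35.8
t: 35.22
tcp_pos: [532.6, 142.3, 189.0]
tool_rot: [3.141, -0.001, 3.14]
contact_force: [-0.2, -0.3, -2.1]
opening: 49.4
grasp_force: 36.7
```

```bash

python3 -m handwheel '{"linear":[[0.09,0.6,0],[0.1,0.9,0],[0.1,0.9,0],[0.1,0.9,0],[0.1,0.8,0],[0,0.66,0],[0,0,0],[0,0,0],[0,0,0],[0,0,0],[0,0,0]],"dr":[[0,0,0],[0,0,0],[0,0,0],[0,0,0],[0,0,0],[0,0,0],[0,0,0],[0,0,0],[0,0,0],[0,0,0],[0,0,0]],"fingers":[0.4,0.4,0.4,0.4,0.4,0.4,0.4,0.4,0.4,0.4,0.4]}'; python3 snap.py w17; python3 chk.py w17
python3 -m handwheel '{"linear":[[0,0,0.6],[0,0,0.9],[0,0,0.9],[0,0,0.4],[0,0,0.1],[0,0,0],[0,0,0],[0,0,0],[0,0,0],[0,0,0]],"dr":[[0,0,0],[0,0,0],[0,0,0],[0,0,0],[0,0,0],[0,0,0],[0,0,0],[0,0,0],[0,0,0],[0,0,0]],"fingers":[0.4,0.4,0.4,0.4,0.4,0.4,0.4,0.4,0.4,0.4]}'
```

```text
t: 36.13
tcp_pos: [514.6, 330.5, 188.8]
tool_rot: [-3.14, -0.001, 3.136]
contact_force: [0.5, 0.0, -2.1]
opening: 49.0
grasp_force: 36.8
S (array([511.3, 332.6]), np.float64(46.3), 41)
36.1833 [514.6 330.9 189. ]
t: 37.02
tcp_pos: [515.2, 333.3, 74.9]
tool_rot: [3.14, 0.003, 3.14]
contact_force: [-0.7, 0.8, -1.8]
opening: 49.3
grasp_force: 36.8
```

```bash

python3 -m handwheel '{"linear":[[0.04,0,0.1],[0,0,0.1],[0,0,0.04],[0,0,0],[0,0,0],[0,0,0],[0,0,0]],"dr":[[0,0,0],[0,0,0],[0,0,0],[0,0,0],[0,0,0],[0,0,0],[0,0,0]],"fingers":[0.4,0.4,0.4,0.4,0.4,0.4,0.4]}'
python3 -m handwheel '{"linear":[[0,0,0.03],[0,0,0],[0,0,0],[0,0,0]],"dr":[[0,0,0],[0,0,0],[0,0,0],[0,0,0]],"fingers":[0.4,0.4,0.4,0.4]}'
```

```text
t: 37.6
tcp_pos: [512.8, 333.0, 63.9]
tool_rot: [3.141, 0.001, 3.14]
contact_force: [-0.3, 0.7, 1.2]
opening: 49.2
grasp_force: 37.1
t: 37.93
tcp_pos: [513.4, 333.0, 63.4]
tool_rot: [3.141, 0.002, 3.14]
contact_force: [0.5, 0.3, 5.1]
opening: 49.3
grasp_force: 37.6
```

```bash

python3 -m handwheel '{"linear":[[0,0,0],[0,0,0],[0,0,0],[0,0,0],[0,0,0],[0,0,-0.5],[0,0,-0.9],[0,0,-0.9],[0,0,-0.9],[0,0,0],[0,0,0],[0,0,0]],"dr":[[0,0,0],[0,0,0],[0,0,0],[0,0,0],[0,0,0],[0,0,0],[0,0,0],[0,0,0],[0,0,0],[0,0,0],[0,0,0],[0,0,0]],"fingers":[0.55,0.7,0.85,1,1,1,1,1,1,1,1,1]}'; python3 snap.py w18
python3 -m handwheel '{"linear":[[0,-0.6,-0.2],[0,-0.9,0],[0,-0.9,0],[0,-0.9,0],[0,-0.9,0],[0,-0.9,0],[0,-0.9,0],[0,-0.9,0],[0,-0.9,0],[0,-0.9,0],[0,-0.9,0],[0,-0.9,0],[0,-0.9,0],[0,-0.9,0],[0,-0.9,0],[0,-0.6,0],[0,0,0],[0,0,0],[0,0,0],[0,0,0]],"dr":[[0,0,0],[0,0,0],[0,0,0],[0,0,0],[0,0,0],[0,0,0],[0,0,0],[0,0,0],[0,0,0],[0,0,0],[0,0,0],[0,0,0],[0,0,0],[0,0,0],[0,0,0],[0,0,0],[0,0,0],[0,0,0],[0,0,0],[0,0,0]],"fingers":[1,1,1,1,1,1,1,1,1,1,1,1,1,1,1,1,1,1,1,1]}'; python3 snap.py w19
python3 - <<'E'
import cv2,numpy as np
a=cv2.imread('pics/w18.png')[120:280,180:390];b=cv2.imread('pics/w19.png')[100:300]
cv2.imwrite('pics/fin.png',np.vstack([cv2.resize(b,(800,286)),np.hstack([cv2.resize(a,(400,305)),cv2.resize(cv2.imread('pics/w18.png'),(400,305))])]))
E
```

```text
t: 38.93
tcp_pos: [512.0, 332.6, 189.8]
tool_rot: [-3.141, -0.001, 3.14]
contact_force: [-1.7, -1.0, 0.1]
opening: 85.5
grasp_force: 0.0
t: 40.65
tcp_pos: [511.4, -216.9, 197.2]
tool_rot: [3.14, -0.002, -3.141]
contact_force: [-0.2, 0.1, 0.4]
opening: 85.4
grasp_force: 0.0
```

View pics/fin.png

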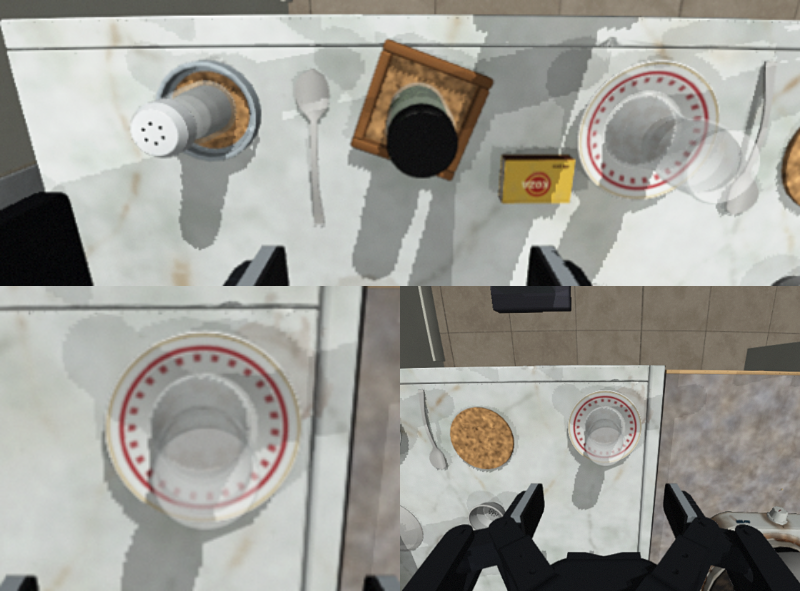

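The final views show the shaker in the ring, the jar in the square stand and a glass on each saucer. Now a numeric check of the two glass feet.

```bash
python3 chk.py w18; python3 chk.py w19; python3 - <<'E'
from meas import *
i=pickle.load(open('pics/w18.pkl','rb'));j=pickle.load(open('pics/w19.pkl','rb'))
print("S foot",plane(i,(285.5,190),5),"rim",plane(i,(285,210),95))
print("J foot",plane(j,(640/1.4286,100+129/1.4286),5))
print("ring",plane(j,(210/1.4286,100+110/1.4286),14),"salt cap",plane(j,(155/1.4286,100+133/1.4286),85))
E
```

```text
S (array([511.2, 332.4]), np.float64(46.3), 36)
40.7 [ 511.6 -217.   197.6]
J (array([508.7, -35.4]), np.float64(46.4), 36)
40.7 [ 511.6 -217.   197.6]
S foot [507.04187559 331.52181929   5.        ] rim [500.49502028 331.03307107  95.        ]
J foot [507.91160568 -37.35727063   5.        ]
ring [ 491.8831235 -363.8495931   14.       ] salt cap [ 490.92965677 -364.67992755   85.        ]
```

```bash
python3 -c "
from workcell import *
print(finish_job())"
```

```text
the job is handed in; nothing more can be done
None
```

I swapped everything round and handed the job in at about 41 s, though no verdict came back. In the last wrist views there is a tea glass on each saucer (within about 5 mm of its middle), the jar is in the square stand and the shaker in the round one, all upright.

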